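Run the strap tensioner back to its stop

ROBOT

A 6-joint arm with a two-finger parallel gripper is mounted at the origin on the work surface. World frame = base frame: x ahead of the robot, y to its left, z up, the work surface at z = 0. Lengths are in mm, angles in rad, forces in N, time in s.
With the tool pointing down it reaches from about 350 to 775 mm from the base axis. Payload 7.3 kg.
Tool frame: the origin (TCP) lies on the centre line of the jaws, within the pads' length; the fingertips stand 17 mm ahead of it and the grasp point (between the pads) lies 2 mm behind it; z points along the fingers, y is the line along which they close (so a half turn about z gives the same grasp; the last joint's range is limited). The gripper opens to 92 mm and grips with 3 to 60 N. Pads are 19 mm wide; open, the fingers measure 130 mm over their backs; the gripper's body (75 mm by 190 mm) begins 47 mm behind the grasp point.
Start: joints at [-1.306, 0.342, 1.524, -0, 1.275, -0.146], TCP at [209.678, -481.33, 243.741] pointing down, gripper open.
Joint ranges: [-2.53, 2.53], [-0.77, 2.02], [0.04, 2.7], [-1, 4.14], [0.28, 2.66], [-3.11, 3.11]. Speed limits (rad/s): [2.57, 2.57, 3.14, 3.14, 3.14, 3.14].

INTERFACE

Orientations are given as [roll, pitch, yaw] about the fixed x, y, z axes, in that order (R = Rz(yaw) Ry(pitch) Rx(roll)).
In Python, from plant import bot gives the robot as it stands. The module is installed in compiled form; this text tells all that it offers.
- The arm moves only by the shell command python3 -m pendant 'ROWS'. ROWS is JSON, a list of rows, each a list of 3 entries, a list of its own where there are three numbers: the shift along the world's x, y, z as a fraction of full scale, then the turn, a rotation vector about the world's x, y, z as a fraction of full scale, then the opening, from -1 (shut) to 1 (fully open), so that 0 is half open. In form: [[[tx, ty, tz], [rx, ry, rz], claw], ...]. A call has exactly 10 rows; each row shifts and turns the commanded pose from where the row before left it; what a row does not reach is not made up. Full scale, the value 1, is 30 mm for a shift and 0.12 rad for a turn. A row lasts 1/12 s, in which the tool goes at most 41.7 mm and 7.16 degrees, less where a joint would pass 70% of its speed; a pose out of reach is approached as far as the arm can. A call with a number of a shift or a turn outside -1 to 1 is refused whole. A call with a gripper value outside its range is refused whole. The fingers move at their own pace and stop on an object; the grip force is fixed at half the most. Time passes only in rows, so rows that do not move let the fingers close, or fill a call up. It gives the time, the measured TCP pose, the force, the opening and the grip force at its end, in the units of the state.
- bot.get_obs(): the state, without advancing time (a new reading comes with each control period).
- bot.capture(name): name is "scene" or "top" or "wrist"; returns the picture (480x640x3 uint8, blue, green, red); there is no depth.
- bot.camera_params(name): a dict with "fovy" (degrees; the focal length in pixels is half the picture's height over the tangent of half this angle, whatever the lens; pixels are square), "cx", "cy" (the principal point, pixels), "camera_from_world" (4x4, takes a point from world to camera coordinates). Camera axes: x right, y down, z forward; pixel columns grow to the right and rows downward; lengths in mm; the calibration is good to about 2 mm. The wrist camera is an equidistant fisheye: a pixel r from the principal point sees the ray r / f radians off the axis. A picture is of the moment at which its call begins: read the wrist's pose just before it. camera_params takes no time and is no camera call; for the wrist camera it gives the pose at the moment of the call.
- bot.close_job(): hands the job in; it is judged then, once.
The state is a dict: "time": time; "joint_positions": joint angles; "dq": joint speeds; "tau": joint torques, N m; "tool_pos": TCP position; "tcp_rot": TCP orientation; "contact_force": force on the tool from outside, world axes, zero at the start; "moment": the same for the moment, N m; "grip_width": finger opening in mm; "finger_force": force on a finger pad.
Only numpy, scipy, OpenCV 4.12 (cv2) and the standard library are available. Lean on these libraries where they do the work, as an engineer would, in place of code of your own. Each camera call takes 0.05 s, during which the arm holds its last target. There are 200 camera calls.

TASK

Run the bench strap tensioner back so that a new strap can be threaded: lift its pawl well clear of the ratchet teeth, turn the crank backward (clockwise seen from above) until you feel its arm bear firmly (some 10 to 15 N) on the stop post without forcing it, then press the pawl gently all the way down between the teeth again so that it holds the drum there. Never force the teeth back against the lowered pawl, and leave everything else on the bench where it is.

Things in the scene. Friction and masses are not known exactly. Their poses are not given: they have to be found in the camera images.
- winch: Fixed frame of the strap tensioner: dark 220 x 220 x 10 mm baseplate on the bench, origin under its centre. The drum's upright axis passes through the origin. The pawl's bracket (two cheeks, tops 78 mm above the bench) stands at x 44 to 66, y 37 to 73 mm; nothing else of the frame is higher than 16 mm.
- drum: Steel drum turning about the upright axis; origin on that axis at bench height, +x along its crank arm (18 mm wide, top 74 mm above the bench, reaching 98 mm out). Backward is clockwise from above. Drag about 0.28 N m (3.7 N at the knob); stays where left. Starts 110 to 130 degrees counter-clockwise of the stop bracket; the way is clear once the pawl is up.
- ratchet (a point): Centre of the drum's toothed plate, on its upper face, 52 mm above the bench. The plate is 130 mm across; six ratchet teeth 10 mm high stand around its rim (radius 45 to 65 mm), 60 degrees apart, with gaps about 34 mm wide.
- knob_grip (a point): Point to grip on the axis of the upright wooden crank knob, 107 mm above the bench, 75 mm from the drum's axis. The knob is a cylinder 27 mm in diameter, from 75 to 125 mm above the bench, and spins freely on its pin, so the hand need not turn with the crank.
- pawl: Steel pawl, a 62 x 13 x 12 mm bar on a level pivot along its y; origin on the pivot (in the winch frame x 55, y 55, z 66 mm). Fully down, its axes are the winch's. It lifts by turning about its +y (nose end, -x, goes up): 0 rad down, 0.9 at most; its tilt is that angle. Stiff pivot (0.12 N m, 2.5 N at the handle): stays at the angle where it is left.
- pawl_nose (a point): Underside of the pawl's nose, 53 mm from the pivot; the nose is 8 mm long, 13 mm wide. Pawl down, it stands on the toothed plate in a gap between two teeth; it clears the teeth from 0.25 rad of lift. Backward turning on the lowered pawl jams a tooth against it.
- pawl_grip (a point): Point to take the pawl's lift handle, a level round bar 10 mm in diameter along the pawl's y, ending in a 16 mm ball 26 mm farther out. In the pawl's frame: x -51, y 48, z 4 mm (70 mm above the bench when down). 45 mm is free below it and 30 mm either side along x.
- stop: Bracket for the crank's stop post, bolted to the baseplate, 70 mm long. The 12 mm steel post on it (top 78 mm high, 89 mm from the drum's axis) is clamped up to 15 mm either way of the middle; its place is not reported. Origin on the drum's axis; post in the middle, the arm bears on it with the drum's +x along the stop's +x, else up to 0.17 rad before or after. Rigid.
- glue: White glue bottle, 34 mm across, 85 mm tall, origin under its centre; a bystander.
- scale_a: Pale wooden knife scale, 130 x 34 x 9 mm, lying flat, origin under its centre; a bystander.
- scale_b: Dark wooden knife scale, 120 x 32 x 9 mm, lying flat, origin under its centre; a bystander.
- hammer: Hammer lying on the bench; a bystander.
- brush_can: Metal can of brushes, 84 mm across, brushes to 180 mm high; a bystander.

How it is judged (in metres and radians):
On the way, in this order (a step that is already met when the one before it is completed fails the run):
1. the pawl is lifted clear of the teeth (more than 0.3 rad) (angle between pawl's own z axis and vertical above 0.3 rad), for 0.2 s.
2. with the pawl still up, the crank arm bears on the stop post with 5 to 22 N (contact force between drum and stop between 5 and 22 N and angle between pawl's own z axis and vertical above 0.22 rad), for 0.2 s.
3. the pawl is fully down between the teeth (within 0.05 rad) with the arm still at the stop (angle between pawl's own z axis and vertical below 0.05 rad and horizontal distance between knob_grip and post_c0 below 0.0235 m), for 0.2 s.
At the end, for the whole second after the job is handed in: The crank arm still stands at the stop post (knob within 23.5 mm of the post's axis, seen from above; 20 mm when touching, so up to some 5 mm of gap), the pawl is fully down between the teeth (within 0.05 rad), and both are at rest (all of step 3 and angular speed of each of drum, pawl below 0.05 rad/s).
It fails at once if the ratchet teeth or plate and the pawl are pressed together with more than 40 N (wound back onto the lowered pawl, or the pawl forced down) (contact force between pawl and drum above 40 N).
It fails at once if the crank arm is forced against the stop with more than 35 N (contact force between drum and stop above 35 N).
It fails at once if a bystander is moved by more than 30 mm (distance of any of glue, scale_a, scale_b, hammer, brush_can from where it was at the start of the episode above 0.03 m).
It also fails if it takes over 72 s, if anything falls off the work surface, if the arm or the gripper's body presses on something with over 40 N, if the wrist force passes 120 N, or if a joint passes its speed limit or range.

## Working session

There is one attempt and no reset: what is moved stays moved. The work goes in short steps, Python scripts to look and compute and a shell command to move; the robot and the scene stay as the last step left them, time stands still between calls to the robot, and variables do not carry over. Pictures are saved under pics/ and viewed, at most 10 in all, crops included, and the job is handed in when it is done.

```bash
mkdir -p pics; python3 - <<'E'
from plant import bot
import cv2
o=bot.get_obs();print(o)
for n in("top","scene"):
    cv2.imwrite(f"pics/{n}0.png",bot.capture(n));p=bot.camera_params(n);print(n,p)
E
```

```text
{'time': 0.0, 'joint_positions': array([-1.30600811e+00,  3.42728314e-01,  1.52502998e+00,  1.30386693e-05,
        1.27538343e+00, -1.46016069e-01]), 'dq': array([ 1.80769577e-03, -6.63759767e-04, -4.60749217e-04,  8.81280908e-05,
       -1.07151281e-03, -7.04312656e-04]), 'tau': array([ 3.32821604e-03, -4.31235659e+01, -2.44217205e+01,  7.20569585e-02,
        5.59404760e-02, -1.03205975e-04]), 'tool_pos': array([ 209.57212757, -480.94004824,  243.03751183]), 'tcp_rot': array([-3.14006188e+00, -2.37721627e-04,  4.10800297e-01]), 'contact_force': array([-0.04887942,  0.49709929, -0.73187618]), 'moment': array([ 0.0508805 , -0.00721076,  0.01882826]), 'finger_force': 0.0, 'grip_width': 92.13432511900552}
top {'fovy': 52.14361982822295, 'cx': 318.30071793519465, 'cy': 242.9752607868441, 'camera_from_world': array([[-2.80907486e-02, -9.99596498e-01, -4.21316614e-03,
        -3.57596608e+01],
       [-9.93505593e-01,  2.83840014e-02, -1.10186136e-01,
         5.50104073e+02],
       [ 1.10261262e-01,  1.09059308e-03, -9.93902040e-01,
         1.25717223e+03],
       [ 0.00000000e+00,  0.00000000e+00,  0.00000000e+00,
         1.00000000e+00]])}
scene {'fovy': 45.215654573999394, 'cx': 320.59485785131073, 'cy': 233.68774078529634, 'camera_from_world': array([[ 5.29585490e-01,  8.48256206e-01,  7.85807085e-04,
        -2.41261876e+02],
       [ 6.97883207e-01, -4.35177271e-01, -5.68840726e-01,
        -3.52779269e+02],
       [-4.82180711e-01,  3.01798196e-01, -8.22447330e-01,
         1.70658011e+03],
       [ 0.00000000e+00,  0.00000000e+00,  0.00000000e+00,
         1.00000000e+00]])}
```

View pics/top0.png

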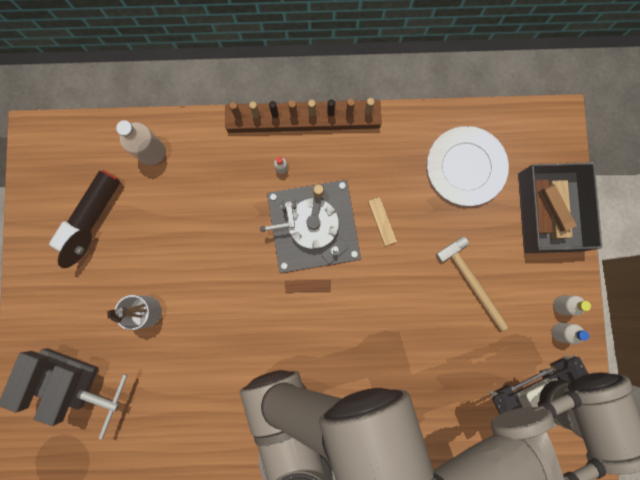

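View pics/scene0.png

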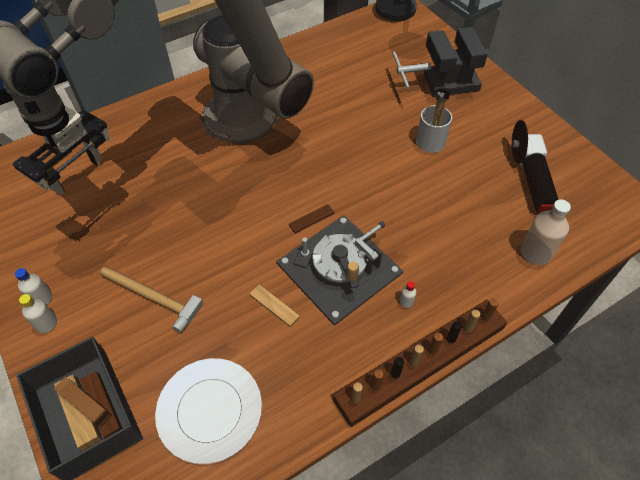

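The top view shows the tensioner with baseplate bolts near (274,198), (342,186), (353,254) and (284,266). The knob is at (318,190), the pawl handle runs left from about (290,226) to (264,229), and the stop post is near (335,252). In the scene view the knob is at (352,270) and the handle's end at (381,225). I'll zoom in on both.

```bash
python3 - <<'E'
import cv2,numpy as np
a=cv2.imread("pics/top0.png")[170:290,240:380]
b=cv2.imread("pics/scene0.png")[205:325,270:410]
f=lambda i:cv2.resize(i,None,fx=5,fy=5,interpolation=cv2.INTER_CUBIC)
cv2.imwrite("pics/a.png",f(a)[:600]);cv2.imwrite("pics/b.png",f(b))
E
```

```text
(no output)
```

View pics/a.png

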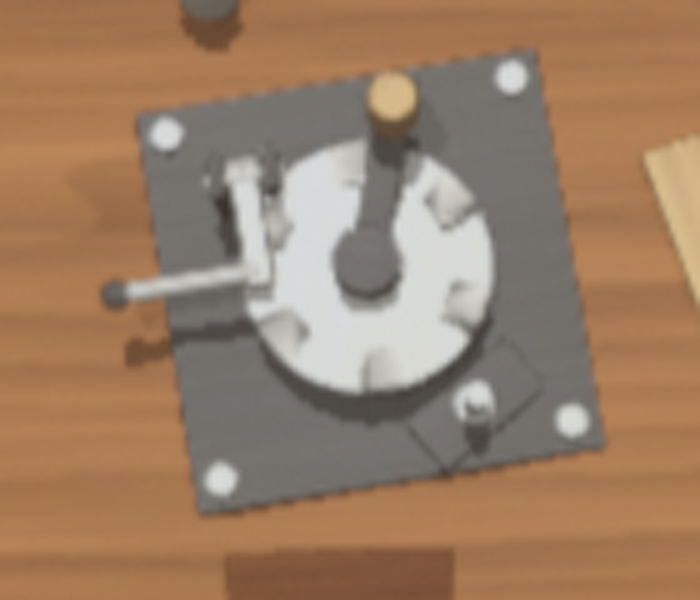

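View pics/b.png

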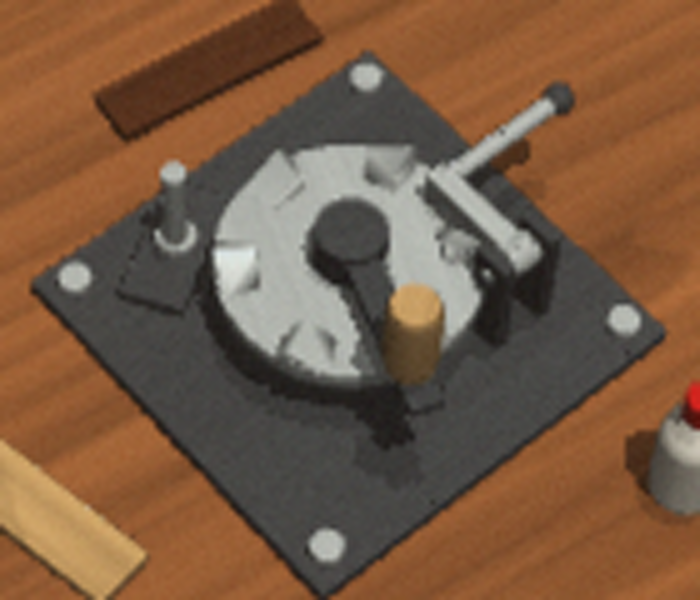

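The zoomed views clearly show the four bolts, the knob top, the handle ball, the pawl and the post. Next I'll triangulate them.

```bash
cat > h.py <<'E'
import numpy as np
from plant import bot
def ray(n,u,v):
    p=bot.camera_params(n);f=240/np.tan(np.radians(p["fovy"]/2));T=p["camera_from_world"]
    R=T[:3,:3];return -R.T@T[:3,3],R.T@np.array([(u-p["cx"])/f,(v-p["cy"])/f,1])
def onz(n,u,v,z):
    c,d=ray(n,u,v);return c+d*(z-c[2])/d[2]
def tri(a,b):
    A=0;B=0
    for c,d in(a,b):
        d=d/np.linalg.norm(d);P=np.eye(3)-np.outer(d,d);A=A+P;B=B+P@c
    return np.linalg.solve(A,B)
T=lambda x,y:("top",240+x/5-.4,170+y/5-.4)
S=lambda x,y:("scene",270+x/5-.4,205+y/5-.4)
E
python3 - <<'E'
from h import *
np.set_printoptions(precision=1,suppress=True)
t=[(166,134),(511,77),(572,420),(221,479)];s=[(624,318),(326,545),(75,277),(367,76)]
bt=[onz(*T(*q),14) for q in t];bs=[onz(*S(*q),14) for q in s]
for b in(bt,bs):
    c=np.mean(b,0);e=(b[0]-b[3]+b[1]-b[2]);print(np.array(b)[:,:2],c,np.arctan2(e[1],e[0]))
w=(np.mean(bt,0)+np.mean(bs,0))/2
for n,a,b,z in(("knob",(393,93),(415,297),125),("ball",(114,294),(558,98),70),("post",(475,390),(174,170),78),("hub",(367,262),(349,225),74)):
    p=onz(*T(*a),z);q=onz(*S(*b),z);print(n,p,q,tri(ray(*T(*a)),ray(*S(*b))))
    for r in(p,q):
        d=(r-w)[:2];print(np.hypot(*d),np.arctan2(d[1],d[0]))
E
```

```text
[[ 680.1   67.4]
 [ 705.9 -119. ]
 [ 519.7 -145.1]
 [ 493.6   41.6]] [599.8 -38.8  14. ] 0.13842320190076873
[[ 679.5   69.8]
 [ 705.6 -117.8]
 [ 519.4 -143. ]
 [ 493.4   43.7]] [599.5 -36.8  14. ] 0.13690020723372287
knob [674. -55. 125.] [670.6 -51.5 125. ] [673.  -54.4 130.7]
76.26790459969241 -0.22736216639512297
72.24226767398677 -0.19136215536648135
ball [586.   90.2  70. ] [586.4  91.   70. ] [586.2  90.6  69.9]
128.76913246603414 1.6772196847262155
129.4851790101857 1.6730567961991354
post [530.7 -92.2  78. ] [529.  -90.9  78. ] [530.5 -92.   80.6]
87.83256360561995 -2.474086672800102
88.42960454654165 -2.4968119216989164
hub [598.1 -39.4  74. ] [596.5 -36.2  74. ] [598.1 -38.6  77.7]
2.1814753014209525 -2.327826124504962
3.5023038223566894 2.6808224545226724
```

Winch is at (599,-38) with yaw 0.138. The handle grip point is at about (589,64.6,70), the knob at (672.7,-53.5) and the post at (530,-91.5). I'll move to above the handle first.

```bash
python3 -m pendant '[[[0.67,0.96,0],[0,0,1],-0.2],[[0.67,0.96,0],[0,0,1],-0.2],[[0.67,0.96,0],[0,0,1],-0.2],[[0.67,0.96,0],[0,0,1],-0.2],[[0.67,0.96,0],[0,0,1],-0.2],[[0.67,0.96,0],[0,0,1],-0.2],[[0.67,0.96,0],[0,0,1],-0.2],[[0.67,0.96,0],[0,0,1],-0.2],[[0.67,0.96,0],[0,0,1],-0.2],[[0.67,0.96,0],[0,0,1],-0.2]]'
python3 -m pendant '[[[0.67,0.96,-0.3],[0,0,0.8],-0.2],[[0.67,0.96,-0.3],[0,0,0],-0.2],[[0.67,0.96,-0.3],[0,0,0],-0.2],[[0.67,0.96,-0.3],[0,0,0],-0.2],[[0.67,0.96,-0.3],[0,0,0],-0.2],[[0.67,0.96,-0.3],[0,0,0],-0.2],[[0.67,0.96,-0.3],[0,0,0],-0.2],[[0.67,0.96,-0.3],[0,0,0],-0.2],[[0.5,0.8,0],[0,0,0],-0.2],[[0,0,0],[0,0,0],-0.2]]'
```

```text
time: 0.93
tool_pos: [411.2, -191.6, 243.6]
tcp_rot: [-3.141, -0.0, 1.617]
contact_force: [0.9, -1.0, -0.6]
grip_width: 37.1
finger_force: 0.0
time: 1.77
tool_pos: [587.9, 65.4, 170.3]
tcp_rot: [-3.141, -0.002, 1.711]
contact_force: [-0.9, 0.3, 0.1]
grip_width: 37.0
finger_force: 0.0
```

```bash
python3 -m pendant '[[[0.03,-0.03,-0.5],[0,0,0],-0.2],[[0,0,-0.5],[0,0,0],-0.2],[[0,0,-0.5],[0,0,0],-0.2],[[0,0,-0.5],[0,0,0],-0.2],[[0,0,-0.5],[0,0,0],-0.2],[[0,0,-0.4],[0,0,0],-0.2],[[0,0,-0.3],[0,0,0],-0.2],[[0,0,-0.2],[0,0,0],-0.2],[[0,0,0],[0,0,0],-0.2],[[0,0,0],[0,0,0],-0.2]]'
python3 -m pendant '[[[0,0,0],[0,0,0],-0.5],[[0,0,0],[0,0,0],-0.7],[[0,0,0],[0,0,0],-1],[[0,0,0],[0,0,0],-1],[[0,0,0],[0,0,0],-1],[[0,0,0],[0,0,0],-1],[[0,0,0],[0,0,0],-1],[[0,0,0],[0,0,0],-1],[[0,0,0],[0,0,0],-1],[[0,0,0],[0,0,0],-1]]'
python3 - <<'E'
from h import *
import cv2
cv2.imwrite("pics/c.png",cv2.resize(bot.capture("scene")[150:325,250:450],None,fx=3,fy=3))
E
```

```text
time: 2.6
tool_pos: [587.4, 60.0, 69.9]
tcp_rot: [3.142, 0.0, 1.707]
contact_force: [0.4, -0.5, -0.2]
grip_width: 36.4
finger_force: 0.0
time: 3.43
tool_pos: [590.0, 60.4, 70.6]
tcp_rot: [3.135, 0.0, 1.707]
contact_force: [7.5, 1.9, -2.3]
grip_width: 8.8
finger_force: 30.0
```

View pics/c.png

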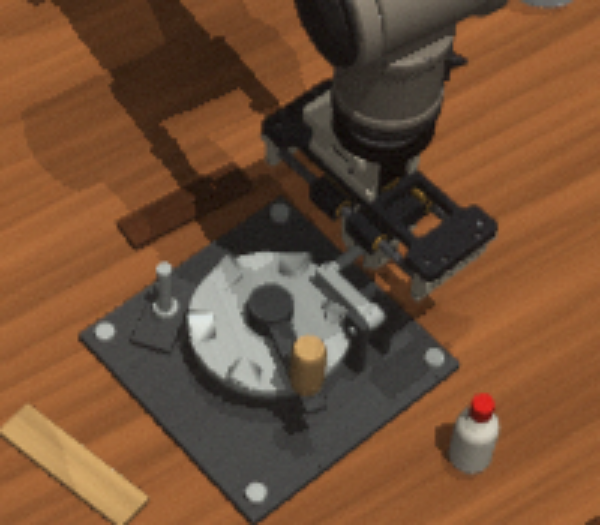

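The bar is gripped (8.8 mm opening), so I'll lift along the arc.

```bash
python3 -m pendant '[[[0.022,0.003,0.17],[0,0,0],-1],[[0.038,0.005,0.166],[0,0,0],-1],[[0.055,0.008,0.16],[0,0,0],-1],[[0.07,0.01,0.155],[0,0,0],-1],[[0.085,0.012,0.15],[0,0,0],-1],[[0.1,0.014,0.14],[0,0,0],-1],[[0,0,0],[0,0,0],-1],[[0,0,0],[0,0,0],-1],[[0,0,0],[0,0,0],-1],[[0,0,0],[0,0,0],-1]]'
```

```text
time: 4.32
tool_pos: [598.8, 61.7, 97.7]
tcp_rot: [3.141, 0.0, 1.707]
contact_force: [5.4, -1.4, -8.1]
grip_width: 8.8
finger_force: 30.0
```

```bash
python3 -m pendant '[[[0,0,0],[0,0,0],-0.2],[[0,0,0],[0,0,0],-0.2],[[0,0,0],[0,0,0],-0.2],[[0,0,0],[0,0,0],-0.2],[[0,0,0.2],[0,0,0],-0.2],[[0,0,0.4],[0,0,0],-0.2],[[0,0,0.5],[0,0,0],-0.2],[[0,0,0.5],[0,0,0],-0.2],[[0,0,0.5],[0,0,0],0.3],[[0,0,0.2],[0,0,0],0.3]]'
python3 -m pendant '[[[0.35,-0.55,0],[0,0,-1],0.3],[[0.35,-0.55,0],[0,0,-1],0.3],[[0.35,-0.55,0],[0,0,-1],0.3],[[0.35,-0.55,0],[0,0,-1],0.3],[[0.35,-0.55,0],[0,0,-1],0.3],[[0.35,-0.55,0],[0,0,-1],0.3],[[0.35,-0.55,0],[0,0,-1],0.3],[[0,0,0],[0,0,-0.4],0.3],[[0,0,0],[0,0,0],0.3],[[0,0,0],[0,0,0],0.3]]'
python3 - <<'E'
from h import *
import cv2
print(bot.get_obs()["tool_pos"])
cv2.imwrite("pics/d.png",cv2.resize(bot.capture("scene")[150:325,250:450],None,fx=3,fy=3))
E
```

```text
time: 5.15
tool_pos: [599.4, 61.8, 169.8]
tcp_rot: [3.138, 0.001, 1.707]
contact_force: [-0.3, -0.3, 0.1]
grip_width: 45.7
finger_force: 0.0
time: 5.98
tool_pos: [671.7, -53.7, 166.6]
tcp_rot: [-3.141, 0.0, 0.82]
contact_force: [0.2, 1.5, 0.3]
grip_width: 59.9
finger_force: 0.0
[671.65682898 -53.70512743 166.6482425 ]
```

View pics/d.png

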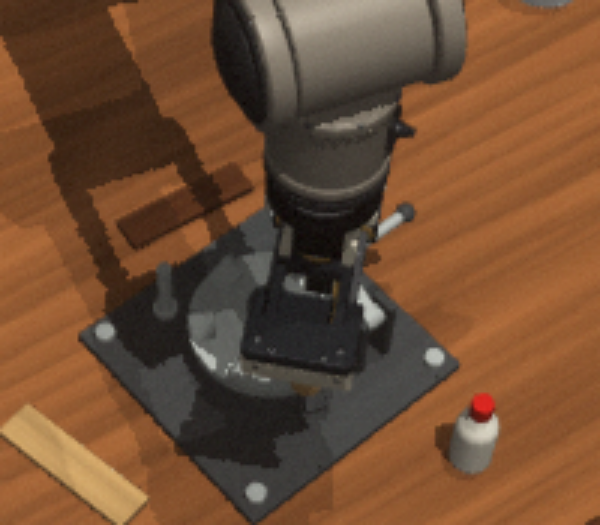

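The ball has moved from (381,225) to (385,220) in the scene view, which matches about 0.6 rad of lift. I'll lower onto the knob and grip it.

```bash
python3 -m pendant '[[[0.03,0,-0.4],[0,0,0],0.3],[[0,0,-0.5],[0,0,0],0.3],[[0,0,-0.5],[0,0,0],0.3],[[0,0,-0.4],[0,0,0],0.3],[[0,0,-0.2],[0,0,0],0.3],[[0,0,0],[0,0,0],0],[[0,0,0],[0,0,0],-0.5],[[0,0,0],[0,0,0],-1],[[0,0,0],[0,0,0],-1],[[0,0,0],[0,0,0],-1]]'
python3 -m pendant '[[[0,0,0],[0,0,0],-1],[[0,0,0],[0,0,0],-1],[[0,0,0],[0,0,0],-1],[[0,0,0],[0,0,0],-1],[[0,0,0],[0,0,0],-1],[[0,0,0],[0,0,0],-1],[[0,0,0],[0,0,0],-1],[[0,0,0],[0,0,0],-1],[[0,0,0],[0,0,0],-1],[[0,0,0],[0,0,0],-1]]'
python3 - <<'E'
from h import *
p=bot.get_obs()["tool_pos"][:2];c=np.array([599.3,-38])
d=p-c;a0=np.arctan2(d[1],d[0]);print(np.hypot(*d),a0)
th=np.linspace(a0,-2.25,21);P=c+75*np.c_[np.cos(th),np.sin(th)]
print(np.round(np.diff(P,axis=0)/30,3).tolist())
E
```

```text
time: 6.87
tool_pos: [673.3, -53.8, 107.9]
tcp_rot: [3.14, -0.001, 0.819]
contact_force: [-0.6, -0.2, 0.1]
grip_width: 31.0
finger_force: 0.0
time: 7.7
tool_pos: [673.9, -54.3, 107.9]
tcp_rot: [3.139, -0.001, 0.819]
contact_force: [4.0, -2.5, 2.2]
grip_width: 26.5
finger_force: 30.0
76.3724441113905 -0.21492043652949686
[[-0.067, -0.245], [-0.091, -0.237], [-0.115, -0.227], [-0.137, -0.214], [-0.158, -0.199], [-0.178, -0.182], [-0.195, -0.163], [-0.211, -0.142], [-0.224, -0.12], [-0.235, -0.096], [-0.244, -0.072], [-0.25, -0.047], [-0.253, -0.021], [-0.254, 0.005], [-0.252, 0.03], [-0.248, 0.056], [-0.241, 0.081], [-0.232, 0.105], [-0.22, 0.128], [-0.206, 0.149]]
```

```bash
python3 -m pendant '[[[-0.067,-0.245,0],[0,0,0],-1],[[-0.091,-0.237,0],[0,0,0],-1],[[-0.115,-0.227,0],[0,0,0],-1],[[-0.137,-0.214,0],[0,0,0],-1],[[-0.158,-0.199,0],[0,0,0],-1],[[-0.178,-0.182,0],[0,0,0],-1],[[-0.195,-0.163,0],[0,0,0],-1],[[-0.211,-0.142,0],[0,0,0],-1],[[-0.224,-0.12,0],[0,0,0],-1],[[0,0,0],[0,0,0],-1]]'
```

```text
time: 8.53
tool_pos: [631.7, -107.2, 107.9]
tcp_rot: [3.139, -0.0, 0.818]
contact_force: [2.2, -6.3, 1.5]
grip_width: 26.6
finger_force: 30.0
```

```bash
python3 -m pendant '[[[-0.235,-0.096,0],[0,0,0],-1],[[-0.244,-0.072,0],[0,0,0],-1],[[-0.25,-0.047,0],[0,0,0],-1],[[-0.253,-0.021,0],[0,0,0],-1],[[-0.254,0.005,0],[0,0,0],-1],[[-0.252,0.03,0],[0,0,0],-1],[[-0.248,0.056,0],[0,0,0],-1],[[-0.241,0.081,0],[0,0,0],-1],[[0,0,0],[0,0,0],-1],[[0,0,0],[0,0,0],-1]]'
python3 - <<'E'
from h import *
o=bot.get_obs();p=o["tool_pos"][:2];c=np.array([599.3,-38])
d=p-c;a=np.arctan2(d[1],d[0]);t=np.array([np.sin(a),-np.cos(a)]);print(np.hypot(*d),a,o["contact_force"]@[*t,0],o["contact_force"])
E
```

```text
time: 9.37
tool_pos: [571.4, -108.1, 107.8]
tcp_rot: [-3.141, 0.002, 0.819]
contact_force: [-3.6, -3.9, 7.4]
grip_width: 26.1
finger_force: 30.0
75.43658212988731 -1.9502376391784582 1.8922120577798232 [-3.58907959 -3.89194472  7.40994386]
```

```bash
cat > f.py <<'E'
from h import *
o=bot.get_obs();p=o["tool_pos"][:2];c=np.array([599.3,-38])
d=p-c;a=np.arctan2(d[1],d[0]);t=np.array([np.sin(a),-np.cos(a)]);f=o["contact_force"]
print("r",np.hypot(*d),"a",a,"ftan",f[:2]@t,"frad",f[:2]@d/np.hypot(*d),"1mm row",t/30)
E
python3 -m pendant '[[[-0.136,0.064,0],[0,0,0],-1],[[-0.134,0.07,0],[0,0,0],-1],[[-0.13,0.075,0],[0,0,0],-1],[[-0.127,0.08,0],[0,0,0],-1],[[0,0,0],[0,0,0],-1],[[0,0,0],[0,0,0],-1],[[0,0,0],[0,0,0],-1],[[0,0,0],[0,0,0],-1],[[0,0,0],[0,0,0],-1],[[0,0,0],[0,0,0],-1]]'; python3 f.py
```

```text
time: 10.2
tool_pos: [556.1, -99.4, 107.8]
tcp_rot: [3.141, 0.001, 0.819]
contact_force: [-2.6, -3.8, 6.2]
grip_width: 26.7
finger_force: 30.0
r 75.06892660982636 a -2.18385886950532 ftan -0.07020767965923407 frad 4.6334886995079545 1mm row [-0.02726299  0.01917917]
```

```bash
python3 -m pendant '[[[-0.027,0.019,0],[0,0,0],-1],[[-0.027,0.02,0],[0,0,0],-1],[[-0.027,0.02,0],[0,0,0],-1],[[-0.026,0.02,0],[0,0,0],-1],[[-0.026,0.021,0],[0,0,0],-1],[[-0.026,0.021,0],[0,0,0],-1],[[0,0,0],[0,0,0],-1],[[0,0,0],[0,0,0],-1],[[0,0,0],[0,0,0],-1],[[0,0,0],[0,0,0],-1]]'; python3 f.py
```

```text
time: 11.03
tool_pos: [551.9, -96.1, 107.8]
tcp_rot: [3.14, 0.001, 0.819]
contact_force: [0.5, -5.3, 5.5]
grip_width: 26.5
finger_force: 30.0
r 74.93411044083597 a -2.2550640105792645 ftan -3.6788848096798934 frad 3.796514387306693 1mm row [-0.02582941  0.02107019]
```

```bash
python3 -m pendant '[[[-0.026,0.021,0],[0,0,0],-1],[[-0.026,0.021,0],[0,0,0],-1],[[-0.026,0.022,0],[0,0,0],-1],[[0,0,0],[0,0,0],-1],[[0,0,0],[0,0,0],-1],[[0,0,0],[0,0,0],-1],[[0,0,0],[0,0,0],-1],[[0,0,0],[0,0,0],-1],[[0,0,0],[0,0,0],-1],[[0,0,0],[0,0,0],-1]]'; python3 f.py
```

```text
time: 11.87
tool_pos: [549.7, -94.1, 107.8]
tcp_rot: [3.14, 0.0, 0.819]
contact_force: [-1.4, -4.8, 5.4]
grip_width: 26.3
finger_force: 30.0
r 74.89456133043483 a -2.294560883248022 ftan -2.092132490518034 frad 4.551797817185428 1mm row [-0.02497727  0.02207367]
```

```bash
python3 -m pendant '[[[-0.013,0.011,0],[0,0,0],-1],[[-0.013,0.011,0],[0,0,0],-1],[[-0.013,0.011,0],[0,0,0],-1],[[0,0,0],[0,0,0],-1],[[0,0,0],[0,0,0],-1],[[0,0,0],[0,0,0],-1],[[0,0,0],[0,0,0],-1],[[0,0,0],[0,0,0],-1],[[0,0,0],[0,0,0],-1],[[0,0,0],[0,0,0],-1]]'; python3 f.py
```

```text
time: 12.7
tool_pos: [549.5, -93.9, 107.8]
tcp_rot: [3.137, -0.0, 0.819]
contact_force: [3.6, -8.7, 2.4]
grip_width: 26.4
finger_force: 30.0
r 74.89410325321063 a -2.2981606303675117 ftan -8.461142051141362 frad 4.05156926023106 1mm row [-0.02489765  0.02216344]
```

The arm has met the post, with roughly 4 N of contact force. I'll increase it in small steps.

```bash
python3 -m pendant '[[[-0.013,0.011,0],[0,0,0],-1],[[-0.013,0.011,0],[0,0,0],-1],[[0,0,0],[0,0,0],-1],[[0,0,0],[0,0,0],-1],[[0,0,0],[0,0,0],-1],[[0,0,0],[0,0,0],-1],[[0,0,0],[0,0,0],-1],[[0,0,0],[0,0,0],-1],[[0,0,0],[0,0,0],-1],[[0,0,0],[0,0,0],-1]]'; python3 f.py
```

```text
time: 13.53
tool_pos: [549.4, -93.9, 107.8]
tcp_rot: [3.136, -0.001, 0.819]
contact_force: [6.3, -10.5, -0.2]
grip_width: 26.5
finger_force: 30.0
r 74.90506213756636 a -2.300021016693039 ftan -11.706713613875253 frad 3.5927064072307138 1mm row [-0.02485637  0.02220972]
```

```bash
python3 -m pendant '[[[-0.013,0.011,0],[0,0,0],-1],[[-0.013,0.011,0],[0,0,0],-1],[[-0.012,0.011,0],[0,0,0],-1],[[-0.012,0.011,0],[0,0,0],-1],[[0,0,0],[0,0,0],-1],[[0,0,0],[0,0,0],-1],[[0,0,0],[0,0,0],-1],[[0,0,0],[0,0,0],-1],[[0,0,0],[0,0,0],-1],[[0,0,0],[0,0,0],-1]]'; python3 f.py
```

```text
time: 14.37
tool_pos: [549.2, -93.6, 107.9]
tcp_rot: [3.132, -0.001, 0.819]
contact_force: [11.7, -14.1, -4.4]
grip_width: 26.5
finger_force: 30.0
r 74.88375939793258 a -2.3040067851655417 ftan -18.093087762806928 frad 2.64197250459874 1mm row [-0.02476765  0.02230862]
```

About 12 N on the post and held. Now I'll release and rise.

```bash
python3 -m pendant '[[[0,0,0],[0,0,0],-1],[[0,0,0],[0,0,0],-1],[[0,0,0],[0,0,0],-0.3],[[0,0,0],[0,0,0],-0.1],[[0,0,0],[0,0,0],0.1],[[0,0,0],[0,0,0],0.1],[[0,0,0],[0,0,0],0.1],[[0,0,0.2],[0,0,0],0.1],[[0,0,0.4],[0,0,0],0.1],[[0,0,0.6],[0,0,0],0.1]]'
python3 -m pendant '[[[0,0,0.6],[0,0,0],0.1],[[0,0,0.6],[0,0,0],0],[[0.1,0.5,0.3],[0,0,1],-0.2],[[0.2,0.8,0],[0,0,1],-0.2],[[0.2,0.8,0],[0,0,1],-0.2],[[0.2,0.8,0],[0,0,1],-0.2],[[0.2,0.8,0],[0,0,1],-0.2],[[0.2,0.8,0],[0,0,1],-0.2],[[0.2,0.5,0],[0,0,1],-0.2],[[0,0,0],[0,0,0.4],-0.2]]'
python3 - <<'E'
from h import *
import cv2
print(bot.get_obs()["tool_pos"])
a=cv2.resize(bot.capture("scene")[170:325,250:420],None,fx=2.3,fy=2.3)
b=cv2.resize(bot.capture("top")[170:325,240:410],None,fx=2.3,fy=2.3)
cv2.imwrite("pics/e.png",np.hstack([a,b]))
E
```

```text
time: 15.2
tool_pos: [544.8, -89.8, 142.3]
tcp_rot: [-3.138, 0.002, 0.819]
contact_force: [0.1, -0.6, 0.3]
grip_width: 50.4
finger_force: 0.0
time: 16.03
tool_pos: [585.2, 63.0, 188.3]
tcp_rot: [3.141, -0.001, 1.716]
contact_force: [-1.8, 0.5, 0.1]
grip_width: 36.4
finger_force: 0.0
[585.22221949  63.01919142 188.26759969]
```

View pics/e.png

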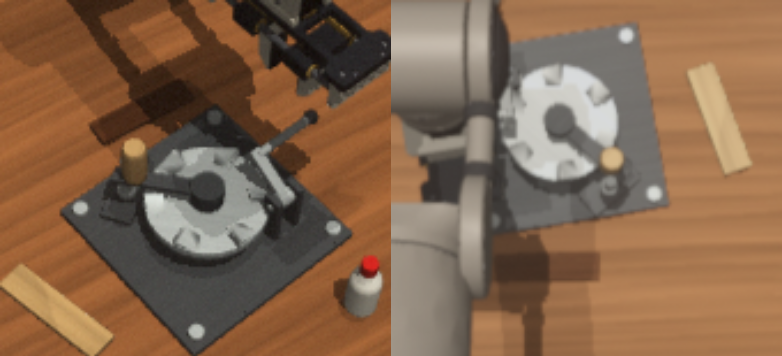

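The left panel shows the knob at the post (133,150) and the pawl still raised. Next I'll take the handle again where I left it.

```bash
python3 -m pendant '[[[0.44,-0.03,-0.3],[0,0,0],-0.2],[[0,0,-0.6],[0,0,0],-0.2],[[0,0,-0.6],[0,0,0],-0.2],[[0,0,-0.6],[0,0,0],-0.2],[[0,0,-0.5],[0,0,0],-0.2],[[0,0,-0.3],[0,0,0],-0.2],[[0,0,-0.1],[0,0,0],-0.2],[[0,0,0],[0,0,0],-0.5],[[0,0,0],[0,0,0],-0.7],[[0,0,0],[0,0,0],-1]]'
python3 -m pendant '[[[0,0,0],[0,0,0],-1],[[0,0,0],[0,0,0],-1],[[0,0,0],[0,0,0],-1],[[0,0,0],[0,0,0],-1],[[0,0,0],[0,0,0],-1],[[0,0,0],[0,0,0],-1],[[0,0,0],[0,0,0],-1],[[0,0,0],[0,0,0],-1],[[0,0,0],[0,0,0],-1],[[0,0,0],[0,0,0],-1]]'
```

```text
time: 16.97
tool_pos: [598.7, 58.6, 99.1]
tcp_rot: [3.14, 0.0, 1.706]
contact_force: [0.9, 0.1, 0.3]
grip_width: 21.2
finger_force: 0.0
time: 17.8
tool_pos: [598.6, 58.7, 98.1]
tcp_rot: [3.14, 0.0, 1.707]
contact_force: [5.4, 0.6, -0.7]
grip_width: 9.1
finger_force: 30.0
```

```bash
python3 -m pendant '[[[-0.095,-0.013,-0.14],[0,0,0],-1],[[-0.085,-0.012,-0.15],[0,0,0],-1],[[-0.07,-0.01,-0.155],[0,0,0],-1],[[-0.055,-0.008,-0.16],[0,0,0],-1],[[-0.02,-0.002,-0.08],[0,0,0],-1],[[0,0,0],[0,0,0],-1],[[0,0,0],[0,0,0],-1],[[0,0,0],[0,0,0],-1],[[0,0,0],[0,0,0],-1],[[0,0,0],[0,0,0],-1]]'
```

```text
time: 18.63
tool_pos: [590.6, 57.6, 78.3]
tcp_rot: [3.136, 0.0, 1.707]
contact_force: [10.3, 0.8, -0.6]
grip_width: 9.0
finger_force: 30.0
```

```bash
python3 -m pendant '[[[0.01,0,-0.05],[0,0,0],-1],[[0,0,-0.05],[0,0,0],-1],[[0,0,-0.05],[0,0,0],-1],[[0,0,-0.04],[0,0,0],-1],[[0,0,-0.03],[0,0,0],-1],[[0,0,0],[0,0,0],-1],[[0,0,0],[0,0,0],-1],[[0,0,0],[0,0,0],-1],[[0,0,0],[0,0,0],-1],[[0,0,0],[0,0,0],-1]]'
```

```text
time: 19.47
tool_pos: [590.4, 57.7, 74.3]
tcp_rot: [3.136, 0.001, 1.707]
contact_force: [0.2, 1.1, 20.1]
grip_width: 9.0
finger_force: 30.0
```

The vertical force has reached 20 N about 3 mm above where I expected the pawl to bottom. I'll let go, back off and look.

```bash
python3 -m pendant '[[[0,0,0.05],[0,0,0],-1],[[0,0,0],[0,0,0],-0.3],[[0,0,0],[0,0,0],-0.2],[[0,0,0],[0,0,0],-0.2],[[0,0,0],[0,0,0],-0.2],[[0,0,0.3],[0,0,0],-0.2],[[0,0,0.6],[0,0,0],-0.2],[[0,0,0.8],[0,0,0],-0.2],[[0,0,1],[0,0,0],-0.2],[[0,0,1],[0,0,0],-0.2]]'
python3 - <<'E'
from h import *
import cv2
print(bot.get_obs()["tool_pos"])
cv2.imwrite("pics/f.png",cv2.resize(bot.capture("scene")[205:325,270:410],None,fx=5,fy=5,interpolation=cv2.INTER_CUBIC))
E
```

```text
time: 20.3
tool_pos: [587.9, 57.4, 184.3]
tcp_rot: [-3.139, -0.0, 1.707]
contact_force: [1.0, -0.3, -0.3]
grip_width: 36.9
finger_force: 0.0
[587.86808606  57.35539004 184.3185713 ]
```

View pics/f.png

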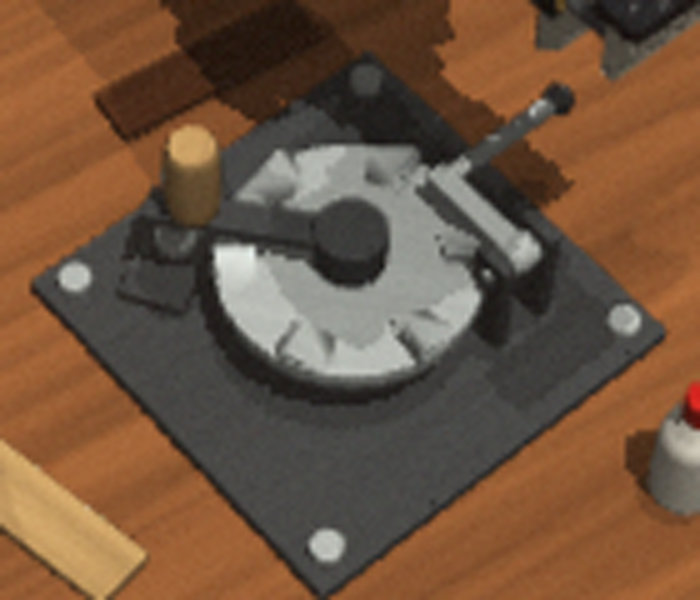

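The ball is at (558,99), against (558,98) originally, so the pawl is essentially down. The knob is at the post. I'll measure the ball to sub-pixel accuracy.

```bash
python3 - <<'E'
from h import *
import cv2
a=cv2.imread("pics/scene0.png");b=bot.capture("scene")
k=8
def m(x0,y0,x1,y1,n):
    t=cv2.resize(a[y0:y1,x0:x1],None,fx=k,fy=k,interpolation=cv2.INTER_CUBIC)
    w=cv2.resize(b[y0-4:y1+4,x0-4:x1+4],None,fx=k,fy=k,interpolation=cv2.INTER_CUBIC)
    r=cv2.matchTemplate(w,t,cv2.TM_CCOEFF_NORMED);_,s,_,l=cv2.minMaxLoc(r);print(n,s,(np.array(l)-4*k)/k)
m(374,217,390,233,"ball");m(352,234,382,262,"pawl");m(390,265,400,275,"bolt")
E
```

```text
ball 0.5724219679832458 [-0.25  -0.125]
pawl 0.9223067760467529 [0.    0.125]
bolt 0.9817344546318054 [0.125 0.   ]
```

The image matches a fully lowered pawl to within about 0.5 mm. To be sure, I'll press gently from above with closed fingers.

```bash
python3 -m pendant '[[[0.04,0.05,-0.6],[0,0,0],-1],[[0,0,-0.6],[0,0,0],-1],[[0,0,-0.6],[0,0,0],-1],[[0,0,-0.5],[0,0,0],-1],[[0,0,-0.3],[0,0,0],-1],[[0,0,-0.2],[0,0,0],-1],[[0,0,-0.1],[0,0,0],-1],[[0,0,0],[0,0,0],-1],[[0,0,0],[0,0,0],-1],[[0,0,0],[0,0,0],-1]]'
python3 -m pendant '[[[0,0,-0.04],[0,0,0],-1],[[0,0,-0.03],[0,0,0],-1],[[0,0,-0.03],[0,0,0],-1],[[0,0,0],[0,0,0],-1],[[0,0,0],[0,0,0],-1],[[0,0,0],[0,0,0],-1],[[0,0,0],[0,0,0],-1],[[0,0,0],[0,0,0],-1],[[0,0,0],[0,0,0],-1],[[0,0,0],[0,0,0],-1]]'
```

```text
time: 21.23
tool_pos: [590.4, 58.9, 97.2]
tcp_rot: [3.14, 0.0, 1.707]
contact_force: [-0.2, 0.1, 0.8]
grip_width: 0.6
finger_force: 0.0
time: 22.07
tool_pos: [589.8, 58.9, 93.3]
tcp_rot: [3.142, -0.0, 1.707]
contact_force: [-0.4, 0.6, 0.1]
grip_width: 0.1
finger_force: 0.0
```

```bash
python3 -m pendant '[[[0,0,-0.03],[0,0,0],-1],[[0,0,-0.03],[0,0,0],-1],[[0,0,0],[0,0,0],-1],[[0,0,0],[0,0,0],-1],[[0,0,0],[0,0,0],-1],[[0,0,0],[0,0,0],-1],[[0,0,0],[0,0,0],-1],[[0,0,0],[0,0,0],-1],[[0,0,0],[0,0,0],-1],[[0,0,0],[0,0,0],-1]]'
```

```text
time: 22.9
tool_pos: [590.0, 58.9, 92.0]
tcp_rot: [3.141, 0.0, 1.707]
contact_force: [-2.2, -1.1, 6.2]
grip_width: 0.3
finger_force: 2.8
```

```bash
python3 -m pendant '[[[0,0,-0.03],[0,0,0],-1],[[0,0,0],[0,0,0],-1],[[0,0,0],[0,0,0],-1],[[0,0,0],[0,0,0],-1],[[0,0,0],[0,0,0],-1],[[0,0,0],[0,0,0],-1],[[0,0,0],[0,0,0],-1],[[0,0,0],[0,0,0],-1],[[0,0,0],[0,0,0],-1],[[0,0,0],[0,0,0],-1]]'
python3 -m pendant '[[[0,0,0.1],[0,0,0],-1],[[0,0,0.4],[0,0,0],-1],[[0,0,0.8],[0,0,0],-1],[[0,0,1],[0,0,0],-1],[[0,0,1],[0,0,0],-1],[[0,0,0],[0,0,0],-1],[[0,0,0],[0,0,0],-1],[[0,0,0],[0,0,0],-1],[[0,0,0],[0,0,0],-1],[[0,0,0],[0,0,0],-1]]'
python3 - <<'E'
from h import *
import cv2
cv2.imwrite("pics/g.png",cv2.resize(bot.capture("scene")[205:325,270:410],None,fx=5,fy=5,interpolation=cv2.INTER_CUBIC))
E
```

```text
time: 23.73
tool_pos: [590.1, 58.9, 91.8]
tcp_rot: [3.14, 0.0, 1.707]
contact_force: [-3.2, -0.6, 11.8]
grip_width: 0.4
finger_force: 5.3
time: 24.57
tool_pos: [589.2, 58.9, 188.0]
tcp_rot: [-3.139, -0.0, 1.707]
contact_force: [0.4, -0.0, 0.5]
grip_width: 0.4
finger_force: 0.0
```

View pics/g.png

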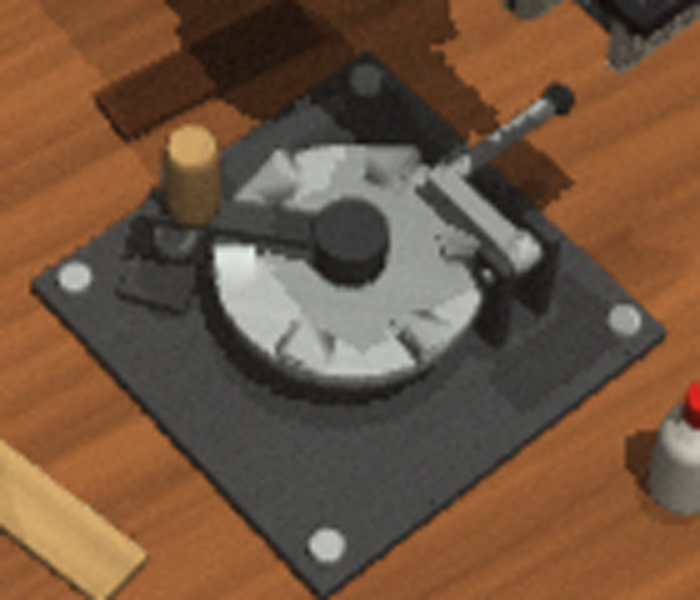

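The pawl stayed solid under 12 N with its handle at the fully lowered height (ball at (558,99)). The knob is still at the post, at (191,175).

```bash
python3 -c "
from plant import bot
print(bot.close_job())"
```

```text
the job is handed in; nothing more can be done
None
```

I ran the tensioner back: the pawl was lifted, the crank arm brought onto the stop post at about 12 N, and the pawl pressed fully down again; the job is handed in at about 25 s, with no verdict returned.

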